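Lock the seal assembly turntable

ROBOT

A 6-joint arm with a two-finger parallel gripper is mounted at the origin on the work surface. World frame = base frame: x ahead of the robot, y to its left, z up, the work surface at z = 0. Lengths are in m, angles in rad, forces in N, time in s.
With the tool pointing down it reaches from about 0.375 to 0.9 m from the base axis. Payload 3.1 kg.
Tool frame: the origin (TCP) lies midway between the tips of the shut fingers; the grasp point (between the pads) lies 19 mm behind it; z points along the fingers, y is the line along which they close (so a half turn about z gives the same grasp; the last joint's range is limited). The gripper opens to 87 mm and grips with 3 to 60 N. Pads are 19 mm wide; open, the fingers measure 117 mm over their backs; the gripper's body (75 mm by 190 mm) begins 51 mm behind the grasp point.
Start: joints at [1.073, 0.527, 1.433, -0, 1.181, -0.178], TCP at [0.196, 0.593, 0.223] pointing down, gripper open.
Joint ranges: [-3.08, 3.08], [-0.75, 2.2], [0.22, 2.44], [-1.43, 4.57], [0, 2.65], [-2.85, 2.85]. Speed limits (rad/s): [2.79, 2.79, 3.14, 3.14, 3.14, 3.14].

INTERFACE

Orientations are given as a rotation vector (axis times angle).
In Python, from workcell import * gives the robot as it stands.
- The arm moves only by the tool carry_out, never from a script. Its argument "plan" is a list of rows, each a list of 3 entries, a list of its own where there are three numbers: the shift along the world's x, y, z in units of 80 mm (1.0 is 80 mm), then the turn about the world's z in units of 180 degrees (1.0 is 180 degrees), then the closure, from -1 (fully open) to 1 (shut). A call has exactly 8 rows; each row is the pose to reach, as a shift and turn from the pose commanded when the call began, turning the shorter way round; what a row does not reach only later rows make up. A row lasts 1/10 s, in which the tool goes at most 50 mm and 8.59 degrees, less where a joint would pass 70% of its speed; a pose out of reach is approached as far as the arm can. A call with a number of a shift or a turn outside -1 to 1 is refused whole. A call with a gripper value outside its range is refused whole. The fingers move at their own pace and stop on an object; "newtons" is the grip in N (left out, the last holds). Time passes only in rows, so rows that repeat a pose let the fingers close, or fill a call up. It gives the time, the measured TCP pose, the force, the opening and the grip force at its end, in the units of the state.
- sense(): the state, without advancing time (a new reading comes with each control period).
- get_image(name): name is "scene" or "top"; returns the picture (400x640x3 uint8, blue, green, red); there is no depth.
- camera_model(name): a dict with "fx", "fy", "cx", "cy" (pixels), "R" (3x3) and "t" (3): a world point X has camera coordinates R X + t. Camera axes: x right, y down, z forward; pixel columns grow to the right and rows downward; lengths in m; the calibration is good to about 2 mm. A picture is of the moment at which its call begins. camera_model takes no time and is no camera call.
- hand_in(): hands the job in; it is judged then, once.
The state is a dict: "time": time; "joint_pos": joint angles; "joint_velocities": joint speeds; "joint_efforts": joint torques, N m; "tcp_pos": TCP position; "tool_rot": TCP orientation; "ft_force": force on the tool from outside, world axes, zero at the start; "ft_torque": the same for the moment, N m; "gripper_width": finger opening in m; "grip_force": force on a finger pad.
Only numpy, scipy, OpenCV 4.12 (cv2) and the standard library are available. Lean on these libraries where they do the work, as an engineer would, in place of code of your own. Each camera call takes 0.05 s, during which the arm holds its last target. There are 200 camera calls.

TASK

Lock the turntable so that the shaft seal on it can be worked on: push one of its upright pegs to turn the disc until any one of its three notches lines up with the locking bar, then push the bar by its red knob fully home into that notch. Leave the seal sitting on the table, and do not disturb the flange, the spray can or the spanner.

Things in the scene. Friction and masses are not known exactly. Their poses are not given: they have to be found in the camera images.
- fixture: Blue base of the turntable, bolted down. Origin on the disc's vertical axis at bench height, z up; the locking bar lies on the -y side and slides to +y, towards the axis. Plate 12 mm thick, 176 x 176 mm, with a 64 mm wide tongue out to y = -215 mm under the bar. Steel disc 160 mm across, top face 40 mm above the bench. Bar guide: 48 mm wide and 48 mm high, y = -142 to -98 mm.
- turntable (a joint): Angle of the disc (rad), anticlockwise positive from above, no end stops. Three notches 120 deg apart in its rim, 20 mm wide, 28 mm deep, mouths chamfered 3 mm; one faces the bar at 0, 2.094, 4.189 and so on. Stiff: needs about 3 N on a peg, stays where left. Off a notch the rim stops the bar; within 2 mm it slides in freely, and its nose pulls the disc straight from some 6 mm off.
- lock_bar (a joint): Travel of the bar (m): 0 drawn right back (nose 12 mm clear of the rim), 0.012 nose at the rim, 0.036 fully home against its stop, nose 24 mm deep in the notch. Starts drawn back, at 0 to 0.006. Needs about 3 to 5 N to slide; stays where it is left.
- gate (a point): Fixed point of the base at (0, -80 mm, 34 mm) in the fixture's frame: where the bar's centre line crosses the rim of the disc. A notch is lined up when its point lies here.
- bar_tip (a point): Tip of the bar's half-round nose, on its centre line, 34 mm above the bench. Steel bar 16 mm wide, 10 mm high, 113 mm long.
- bar_knob (a point): Centre of the top of the bar's red knob: upright, round, 20 mm across, 30 mm high on a 6 mm neck, top 75 mm above the bench. It stands on the bar 98 mm behind the tip; the bar (top 39 mm above the bench) reaches 15 mm further back. Behind and above it there is nothing.
- notch0 (a point): Middle of the mouth of the first notch, on the rim (80 mm from the axis), half-way up the disc. Before the bar at joint value 0.
- notch1 (a point): The same for the second notch, 120 deg anticlockwise of the first.
- notch2 (a point): The same for the third notch, 240 deg anticlockwise of the first.
- peg0 (a point): Centre of the top of the first turning peg: upright, round, black with a yellow cap, 16 mm across, top 85 mm above the bench and 45 mm above the disc, fixed to the disc 62 mm from the axis, half-way between the first and second notches (60 deg anticlockwise of the first). At its foot a collar 22 mm across, 4 mm high.
- peg1 (a point): The same for the second peg, half-way between the second and third notches.
- peg2 (a point): The same for the third peg, half-way between the third and first notches.
- seal: The shaft seal, a loose steel sleeve of 0.7 kg standing at the middle of the disc over a low spigot: 60 mm across for the lower 26 mm, 49 mm above, 52 mm high in all (top 92 mm above the bench), bore 40 mm. Origin at the centre of its underside. It must stay sitting there; it may turn with the disc.
- flange: Bystander: loose steel flange, 144 mm across, with eight upright bolts on a 116 mm circle, 118 mm high. Origin at the centre of its underside.
- spray_can: Bystander: white and red spray can, 53 mm across, 156 mm high. Origin at the centre of its underside.
- spanner: Bystander: spanner lying flat on the bench beyond the turntable, 190 mm long along its x axis, about 25 mm wide. Origin under its middle.
There are look-alikes about, which are no part of the job. Of the things like the seal, leave any that is brown; of the rest the larger one is meant.

How it is judged:
By the outcome, as a careful person would: the job done as asked, in the order asked, and still so for the second after the job is handed in, with the robot touching nothing.
It also fails if it takes over 54 s, if anything falls off the work surface, if the arm or the gripper's body presses on something with over 40 N, if the wrist force passes 120 N, or if a joint passes its speed limit or range.

## Working session

There is one attempt and no reset: what is moved stays moved. The work goes in short steps, Python scripts to look and compute and a tool call to move; the robot and the scene stay as the last step left them, time stands still between calls to the robot, and variables do not carry over. Pictures are saved under pics/ and viewed, at most 10 in all, crops included, and the job is handed in when it is done.

Besides the shell and the picture viewer there is one more tool, called after "Call:" in YAML: its name, and indented under it one key for each argument. carry_out: Moves the arm, as the interface text tells. Its arguments: {"type":"object","properties":{"plan":{"type":"array"},"newtons":{"type":"number"}},"required":["plan"]}

```bash
mkdir -p pics; python3 - <<'E'
from workcell import *
import cv2
for n in("scene","top"):
    cv2.imwrite(f"pics/{n}0.png",get_image(n)); c=camera_model(n); print(n,c)
s=sense();print(s["time"],s["tcp_pos"],s["tool_rot"],s["gripper_width"])
E
```

```text
scene {'fx': 415.4813307770546, 'fy': 415.4813307770546, 'cx': 318.3233599388162, 'cy': 199.05866848120695, 'R': array([[-0.87823706,  0.47804574, -0.01311215],
       [ 0.3587188 ,  0.64038903, -0.6791338 ],
       [-0.31626015, -0.60114405, -0.73389737]]), 't': array([ 0.50153827, -0.16502825,  1.40985515])}
top {'fx': 477.5912528724443, 'fy': 477.5912528724443, 'cx': 331.24472826755766, 'cy': 202.16117618234392, 'R': array([[-0.03486876, -0.999378  , -0.00527031],
       [-0.97848873,  0.03521191, -0.20327305],
       [ 0.20333219, -0.00193094, -0.97910791]]), 't': array([0.05210221, 0.55250497, 1.35573749])}
0.1 [0.19554037 0.59294963 0.2216699 ] [-4.98444345e-01 -3.10116971e+00  2.85568282e-03] 0.08717541440980692
```

View pics/scene0.png

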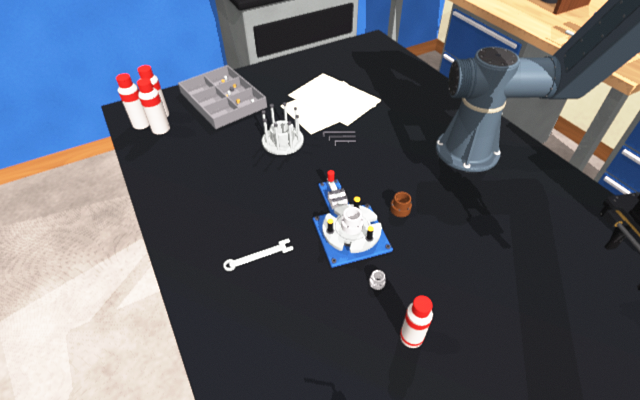

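View pics/top0.png

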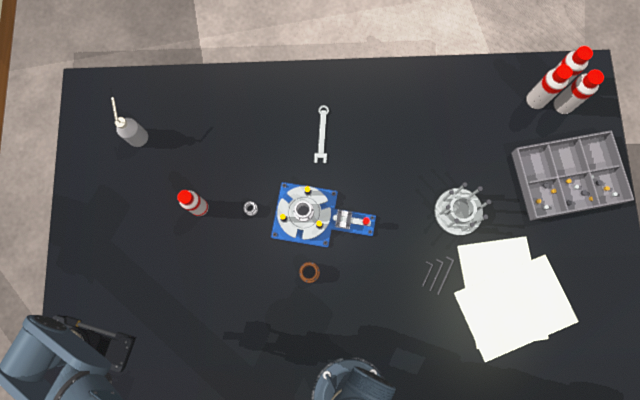

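The fixture shows at top (305,213) with its bar to the right (knob about 367,222). Seal candidates are the steel one on the disc (303,209), a small steel one (250,208) and a brown one (309,272). The one on the disc is the larger steel one, so it is the seal. I'll check it in a close crop.

```bash
python3 - <<'E'
import cv2
i=cv2.imread("pics/top0.png")[170:260,260:385]
cv2.imwrite("pics/crop.png",cv2.resize(i,None,fx=6.4,fy=6.4,interpolation=cv2.INTER_CUBIC))
E
```

```text
(no output)
```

View pics/crop.png

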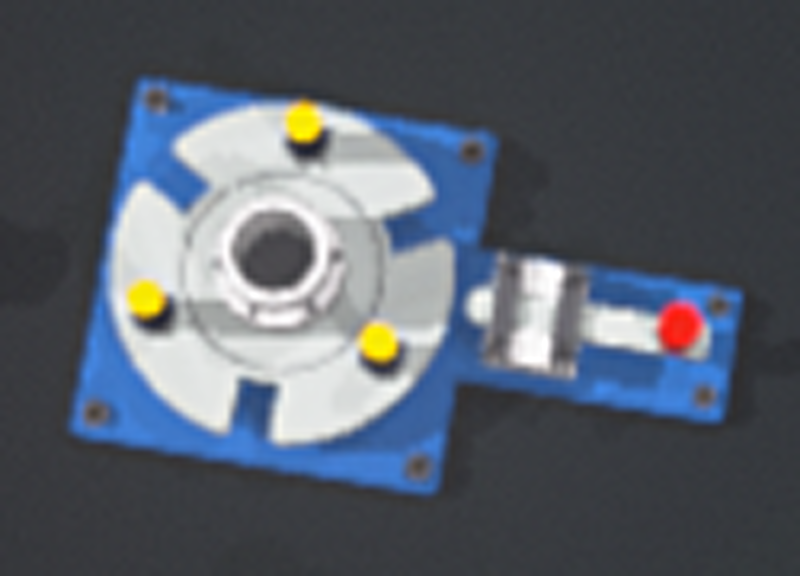

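The crop confirms it: the steel seal is at mid-disc, peg caps at (304,121), (147,299) and (379,341), knob top at (682,326), and the nearest notch mouth at about (425,230), above the bar nose (480,305).

```bash
cat > h.py <<'E'
import numpy as np
def ray(c,px,z):
    d=c["R"].T@np.array([(px[0]-c["cx"])/c["fx"],(px[1]-c["cy"])/c["fy"],1]); o=-c["R"].T@c["t"]
    return (o+d*(z-o[2])/d[2])[:2]
E
python3 - <<'E'
from workcell import *
from h import *
c=camera_model("top")
W=lambda p,z:ray(c,((p[0]+.5)/6.4-.5+260,(p[1]+.5)/6.4-.5+170),z)
P=[W(p,.085) for p in((304,121),(147,299),(379,341))]
k=W((682,326),.075); ax=np.mean(P,0)
C=[W(p,.012) for p in((140,78),(497,133),(438,492),(70,434))]
print("pegs",P,"axis",ax,"corners mean",np.mean(C,0),"sides",[np.linalg.norm(C[i]-C[i-1]) for i in range(4)])
print("r",[np.linalg.norm(p-ax) for p in P],"knob",k,np.linalg.norm(k-ax))
d=(C[1]-C[0]+C[2]-C[3]);print("bar dir from plate",np.degrees(np.arctan2(d[1],d[0])),"from knob",np.degrees(np.arctan2(*(k-ax)[::-1])), "knob - corners", np.degrees(np.arctan2(*(k-np.mean(C,0))[::-1])))
print("peg angles",[np.degrees(np.arctan2(*(p-ax)[::-1])) for p in P])
print("notches",[np.degrees(np.arctan2(*(W(p,.04)-ax)[::-1])) for p in((443,218),(253,437),(160,165))])
E
```

```text
pegs [array([0.59140382, 0.10156128]), array([0.51163541, 0.17424841]), array([0.4887697 , 0.07040854])] axis [0.53060298 0.11540608] corners mean [0.53063728 0.11550112] sides [np.float64(0.1749464741168217), np.float64(0.17405891674401242), np.float64(0.17477089350659789), np.float64(0.17526813505621874)]
r [np.float64(0.06235720497507958), np.float64(0.06182385057145744), np.float64(0.06143941087160172)] knob [ 0.49237566 -0.06652089] 0.18589983348944222
bar dir from plate -101.03094694977699 from knob -101.86661341738484 knob - corners -101.87093494141067
peg angles [np.float64(-12.82794234645077), np.float64(107.86649616429281), np.float64(-132.91297322094306)]
notches [np.float64(-73.29012996831214), np.float64(168.61839103514723), np.float64(46.91127116645766)]
```

Peg radii (about 62 mm), plate sides (about 175 mm) and knob distance (186 mm, so travel about 4 mm) all agree with the description. The disc must turn about 29° clockwise. I'll push the far peg (0.591, 0.102) from its +y side with the fingers shut. The present tool yaw suits that, so I'm going above that spot, (0.602, 0.138).

Call:
carry_out:
  plan:
    - [[0.1,-0.12,0],0,1]
    - [[0.2,-0.24,0],0,1]
    - [[0.3,-0.36,0],0,1]
    - [[0.4,-0.48,0],0,1]
    - [[0.5,-0.6,0],0,1]
    - [[0.62,-0.72,0],0,1]
    - [[0.74,-0.84,0],0,1]
    - [[0.85,-0.95,0],0,1]

```text
time: 0.9
tcp_pos: [0.2649, 0.5166, 0.2227]
tool_rot: [0.499, 3.101, 0.0]
ft_force: [-0.5, 0.3, 0.1]
gripper_width: 0.031
grip_force: 0.0
```

Call:
carry_out:
  plan:
    - [[0.1,-0.12,0],0,1]
    - [[0.2,-0.24,0],0,1]
    - [[0.3,-0.36,0],0,1]
    - [[0.4,-0.48,0],0,1]
    - [[0.5,-0.6,0],0,1]
    - [[0.62,-0.72,0],0,1]
    - [[0.74,-0.84,0],0,1]
    - [[0.85,-0.95,0],0,1]

```text
time: 1.7
tcp_pos: [0.3328, 0.4407, 0.2226]
tool_rot: [0.499, 3.102, 0.0]
ft_force: [-0.1, 0.2, -0.0]
gripper_width: 0.0005
grip_force: 0.0
```

Call:
carry_out:
  plan:
    - [[0.1,-0.12,0],0,1]
    - [[0.2,-0.24,0],0,1]
    - [[0.3,-0.36,0],0,1]
    - [[0.4,-0.48,0],0,1]
    - [[0.5,-0.6,0],0,1]
    - [[0.62,-0.72,0],0,1]
    - [[0.74,-0.84,0],0,1]
    - [[0.85,-0.95,0],0,1]

```text
time: 2.5
tcp_pos: [0.4008, 0.3647, 0.2226]
tool_rot: [0.499, 3.101, 0.0]
ft_force: [-0.6, 0.3, 0.1]
gripper_width: 0.0005
grip_force: 0.0
```

Call:
carry_out:
  plan:
    - [[0.1,-0.12,0],0,1]
    - [[0.2,-0.24,0],0,1]
    - [[0.3,-0.36,0],0,1]
    - [[0.4,-0.48,0],0,1]
    - [[0.5,-0.6,0],0,1]
    - [[0.62,-0.72,0],0,1]
    - [[0.74,-0.84,0],0,1]
    - [[0.85,-0.95,0],0,1]

```text
time: 3.3
tcp_pos: [0.4688, 0.2887, 0.2226]
tool_rot: [0.499, 3.102, 0.0]
ft_force: [0.1, 0.3, -0.1]
gripper_width: 0.0005
grip_force: 0.0
```

Call:
carry_out:
  plan:
    - [[0.1,-0.12,0],0,1]
    - [[0.2,-0.24,0],0,1]
    - [[0.3,-0.36,0],0,1]
    - [[0.4,-0.48,0],0,1]
    - [[0.5,-0.6,0],0,1]
    - [[0.62,-0.72,0],0,1]
    - [[0.74,-0.84,0],0,1]
    - [[0.85,-0.95,0],0,1]

```text
time: 4.1
tcp_pos: [0.5368, 0.2126, 0.2226]
tool_rot: [0.499, 3.101, 0.0]
ft_force: [-0.6, -0.3, 0.4]
gripper_width: 0.0003
grip_force: 0.0
```

Call:
carry_out:
  plan:
    - [[0.1,-0.12,0],0,1]
    - [[0.2,-0.24,0],0,1]
    - [[0.3,-0.36,0],0,1]
    - [[0.4,-0.48,0],0,1]
    - [[0.5,-0.6,0],0,1]
    - [[0.62,-0.72,0],0,1]
    - [[0.74,-0.84,0],0,1]
    - [[0.83,-0.94,0],0,1]

```text
time: 4.9
tcp_pos: [0.6033, 0.1373, 0.2226]
tool_rot: [0.499, 3.101, -0.0]
ft_force: [0.6, 0.4, 0.2]
gripper_width: 0.0006
grip_force: 0.0
```

Call:
carry_out:
  plan:
    - [[0,0,-0.12],0,1]
    - [[0,0,-0.25],0,1]
    - [[0,0,-0.37],0,1]
    - [[0,0,-0.5],0,1]
    - [[0,0,-0.62],0,1]
    - [[0,0,-0.75],0,1]
    - [[0,0,-0.87],0,1]
    - [[0,0,-1],0,1]

```text
time: 5.7
tcp_pos: [0.6023, 0.1384, 0.1418]
tool_rot: [0.498, 3.102, 0.0]
ft_force: [-0.4, 0.5, -0.6]
gripper_width: 0.0005
grip_force: 0.0
```

```bash
python3 - <<'E'
from workcell import *
import cv2
i=get_image("top")[165:265,255:385]; j=get_image("scene")[160:280,300:440]
i=cv2.resize(i,None,fx=4,fy=4,interpolation=cv2.INTER_CUBIC); j=cv2.resize(j,(i.shape[1]*14*100//(13*120)//2*2, 400))[:, :270]
cv2.imwrite("pics/c1.png",cv2.hconcat([i,j]))
E
```

```text
(no output)
```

View pics/c1.png

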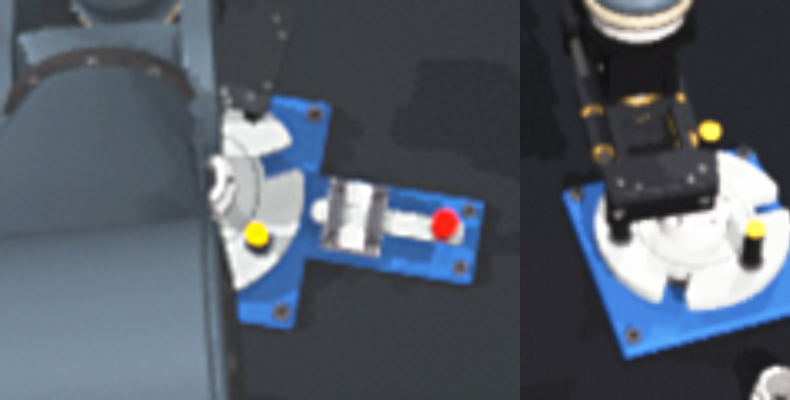

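The arm hides much of the disc from the top, but peg C (257,234), the near notch (about 285,165) and the knob (446,225) stay in sight, enough to measure the angle. Nothing is touched yet. Going down.

Call:
carry_out:
  plan:
    - [[0,0,-0.12],0,1]
    - [[0,0,-0.25],0,1]
    - [[0,0,-0.37],0,1]
    - [[0,0,-0.5],0,1]
    - [[0,0,-0.62],0,1]
    - [[0,0,-0.75],0,1]
    - [[0,0,-0.87],0,1]
    - [[0,0,-1],0,1]

```text
time: 6.6
tcp_pos: [0.6023, 0.1383, 0.0617]
tool_rot: [0.499, 3.102, -0.0]
ft_force: [-0.0, -1.4, 0.2]
gripper_width: 0.0004
grip_force: 0.0
```

Call:
carry_out:
  plan:
    - [[-0.02,-0.07,0],0,1]
    - [[-0.04,-0.14,0],0,1]
    - [[-0.06,-0.2,0],0,1]
    - [[-0.08,-0.26,0],0,1]
    - [[-0.1,-0.32,0],0,1]
    - [[-0.13,-0.38,0],0,1]
    - [[-0.16,-0.43,0],0,1]
    - [[-0.19,-0.48,0],0,1]

```text
time: 7.4
tcp_pos: [0.5877, 0.0995, 0.0631]
tool_rot: [0.498, 3.1, 0.0]
ft_force: [4.0, 2.3, 0.4]
gripper_width: 0.0006
grip_force: 1.6
```

```bash
python3 - <<'E'
from workcell import *
import cv2
i=get_image("top")[165:265,290:390]
cv2.imwrite("pics/c2.png",cv2.resize(i,None,fx=6,fy=6,interpolation=cv2.INTER_CUBIC))
E
```

```text
(no output)
```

View pics/c2.png

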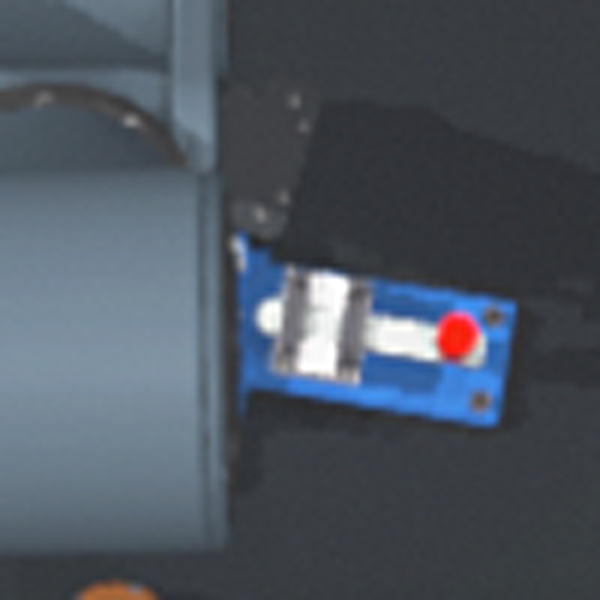

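The top view is now blocked by the forearm: only the bar and knob (457,335) show. Trying the scene camera.

```bash
python3 - <<'E'
from workcell import *
import cv2
i=get_image("scene")[165:275,300:410]
cv2.imwrite("pics/c3.png",cv2.resize(i,None,fx=5,fy=5,interpolation=cv2.INTER_CUBIC))
E
```

```text
(no output)
```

View pics/c3.png

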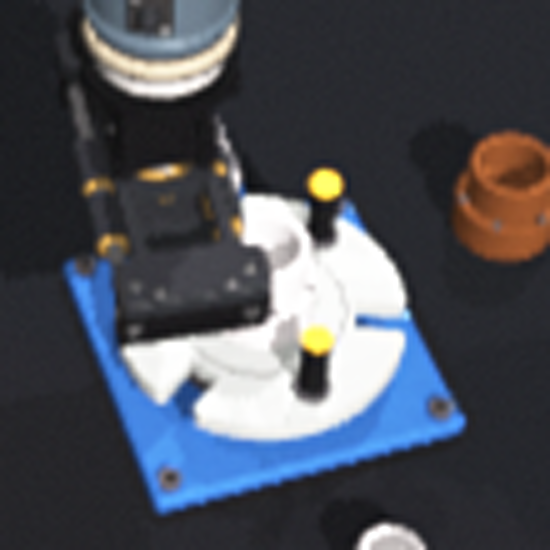

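The scene camera shows caps B (318,340) and C (326,184) clearly, with the seal in place.

```bash
python3 - <<'E'
from workcell import *
from h import *
c=camera_model("scene"); ax=np.array([.5306,.1155])
for p in((318,340),(326,184)):
    w=ray(c,((p[0]+.5)/5-.5+300,(p[1]+.5)/5-.5+165),.085);d=w-ax
    print(w,np.linalg.norm(d),np.degrees(np.arctan2(d[1],d[0])))
q=[ray(c,((p[0]+.5)/5-.5+300,(p[1]+.5)/5-.5+165),.012) for p in((160,510),(465,420))]
d=q[1]-q[0];print("plate edge",np.degrees(np.arctan2(d[1],d[0])),np.linalg.norm(d))
s=sense();print(s["tcp_pos"],s["ft_force"])
E
```

```text
[0.53724681 0.18158527] 0.06641869555708642 84.25654378386353
[0.47447865 0.09210945] 0.06080068381994906 -157.37434778365792
plate edge 170.12947808211518 0.17519809951164278
[0.58566833 0.09905752 0.06254163] [0.43166282 0.33420796 0.3560995 ]
```

The disc has turned about 22.6° and about 6.4° remains, which is about 7 mm at the peg. Finishing the push, then backing off.

Call:
carry_out:
  plan:
    - [[-0.015,-0.02,0],0,1]
    - [[-0.03,-0.04,0],0,1]
    - [[-0.045,-0.055,0],0,1]
    - [[-0.055,-0.07,0],0,1]
    - [[-0.055,-0.07,0],0,1]
    - [[-0.055,-0.07,0],0,1]
    - [[-0.055,-0.07,0],0,1]
    - [[-0.055,-0.07,0],0,1]

```text
time: 8.3
tcp_pos: [0.5823, 0.0942, 0.0624]
tool_rot: [-0.498, -3.101, 0.001]
ft_force: [0.9, 1.4, 0.2]
gripper_width: 0.0003
grip_force: 0.6
```

```bash
python3 - <<'E'
from workcell import *
import cv2
i=get_image("scene")[165:275,300:410]
cv2.imwrite("pics/c4.png",cv2.resize(i,None,fx=5,fy=5,interpolation=cv2.INTER_CUBIC))
E
```

```text
(no output)
```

View pics/c4.png

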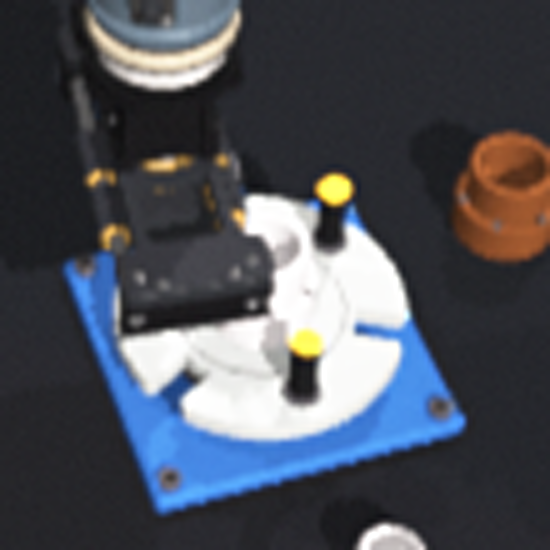

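Caps are now at B (306,343) and C (335,189). Working out the angle.

```bash
python3 - <<'E'
from workcell import *
from h import *
c=camera_model("scene")
def th(b,a):
    w=[ray(c,((p[0]+.5)/5-.5+300,(p[1]+.5)/5-.5+165),.085) for p in(b,a)];d=w[1]-w[0]
    return np.degrees(np.arctan2(d[1],d[0]))%360-150
print(th((318,340),(326,184)),th((306,343),(335,189)))
E
```

```text
84.94996573324465 79.12511197285329
```

The angle is 79.1° against the target of about 78.5°, roughly 1 mm at the rim, which is good enough. Backing off, rising, and crossing to behind the knob.

Call:
carry_out:
  plan:
    - [[0.03,0.1,0],0,1]
    - [[0.06,0.2,0],0,1]
    - [[0.1,0.3,0],0,1]
    - [[0.1,0.3,0.2],0,1]
    - [[0.1,0.3,0.4],0,1]
    - [[0.1,0.3,0.6],0,1]
    - [[0.1,0.3,0.8],0,1]
    - [[0.1,0.3,1],0,1]

```text
time: 9.15
tcp_pos: [0.5904, 0.119, 0.143]
tool_rot: [-0.497, -3.101, 0.0]
ft_force: [-0.8, 0.1, 0.5]
gripper_width: -0.0
grip_force: 0.0
```

Call:
carry_out:
  plan:
    - [[-0.05,-0.11,0],0,1]
    - [[-0.11,-0.23,0],0,1]
    - [[-0.16,-0.34,0],0,1]
    - [[-0.22,-0.46,0],0,1]
    - [[-0.27,-0.57,0],0,1]
    - [[-0.33,-0.69,0],0,1]
    - [[-0.38,-0.8,0],0,1]
    - [[-0.43,-0.92,0],0,1]

```text
time: 9.95
tcp_pos: [0.5559, 0.0439, 0.1425]
tool_rot: [-0.499, -3.102, -0.0]
ft_force: [0.8, -0.2, -0.2]
gripper_width: 0.0006
grip_force: 0.0
```

Call:
carry_out:
  plan:
    - [[-0.05,-0.11,0],0,1]
    - [[-0.11,-0.23,0],0,1]
    - [[-0.16,-0.34,0],0,1]
    - [[-0.22,-0.46,0],0,1]
    - [[-0.27,-0.57,0],0,1]
    - [[-0.33,-0.69,0],0,1]
    - [[-0.38,-0.8,0],0,1]
    - [[-0.43,-0.92,0],0,1]

```text
time: 10.75
tcp_pos: [0.5215, -0.0296, 0.1425]
tool_rot: [-0.499, -3.102, -0.0]
ft_force: [0.3, -0.1, -0.2]
gripper_width: 0.0004
grip_force: 0.0
```

Call:
carry_out:
  plan:
    - [[-0.05,-0.11,0],0.01,1]
    - [[-0.11,-0.23,0],0.02,1]
    - [[-0.16,-0.34,0],0.037,1]
    - [[-0.22,-0.46,0],0.037,1]
    - [[-0.27,-0.57,0],0.037,1]
    - [[-0.33,-0.69,0],0.037,1]
    - [[-0.38,-0.8,-0.05],0.037,1]
    - [[-0.43,-0.94,-0.1],0.037,1]

```text
time: 11.55
tcp_pos: [0.487, -0.1047, 0.1343]
tool_rot: [0.318, 3.125, 0.0]
ft_force: [0.3, 1.5, 0.6]
gripper_width: 0.0004
grip_force: 0.0
```

```bash
python3 - <<'E'
from workcell import *
import cv2
i=get_image("top")[170:260,260:385]
cv2.imwrite("pics/c5.png",cv2.resize(i,None,fx=6.4,fy=6.4,interpolation=cv2.INTER_CUBIC))
E
```

```text
(no output)
```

View pics/c5.png

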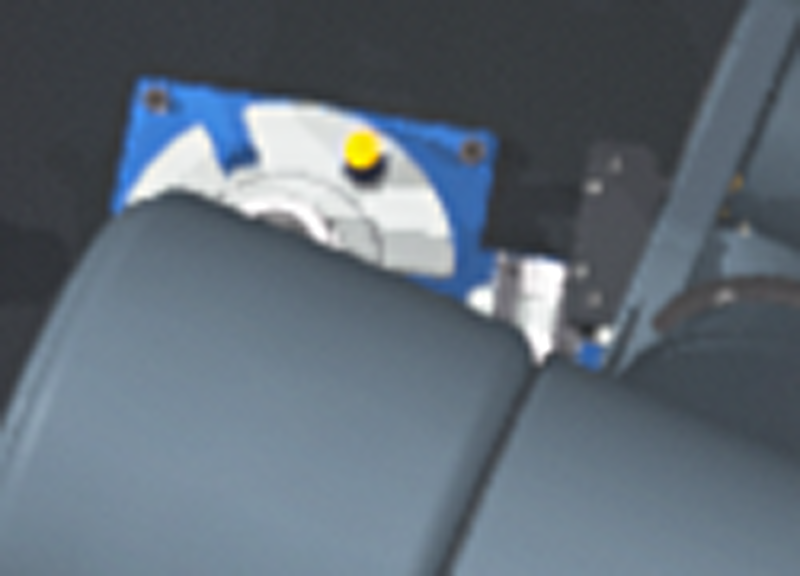

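Peg A is at (363,151). The notch's upper edge meets the rim at about (455,275), some 20 px (10 mm) above the bar's centre line (nose 480,300), so it is lined up. Going down behind the knob.

Call:
carry_out:
  plan:
    - [[0,0,-0.12],0,1]
    - [[0,0,-0.25],0,1]
    - [[0,0,-0.37],0,1]
    - [[0,0,-0.5],0,1]
    - [[0,0,-0.62],0,1]
    - [[0,0,-0.75],0,1]
    - [[0,0,-0.87],0,1]
    - [[0,0,-1],0,1]

```text
time: 12.4
tcp_pos: [0.4876, -0.1041, 0.0537]
tool_rot: [0.318, 3.125, -0.0]
ft_force: [-0.2, -0.5, 0.0]
gripper_width: 0.0007
grip_force: 0.0
```

```bash
python3 - <<'E'
from workcell import *
from h import *
c=camera_model("top")
w=ray(c,((363.5)/6.4-.5+260,(151.5)/6.4-.5+170),.085);ax=np.array([.5306,.1154]);d=w-ax
print(np.linalg.norm(d),np.degrees(np.arctan2(d[1],d[0])))
s=sense();print(s["tcp_pos"],s["ft_force"])
u=np.array([np.cos(np.radians(78.5)),np.sin(np.radians(78.5))]);print("dist behind axis",(ax-s["tcp_pos"][:2])@u,"lateral",np.cross(u,s["tcp_pos"][:2]-ax))
E
```

```text
0.06102953128279747 -41.33402620557988
[ 0.48755251 -0.10408665  0.05369316] [-0.22462955 -0.47640277  0.03380238]
dist behind axis 0.22366267809558407 lateral -0.001575301238753407<stdin>:7: DeprecationWarning: Arrays of 2-dimensional vectors are deprecated. Use arrays of 3-dimensional vectors instead. (deprecated in NumPy 2.0)
```

Call:
carry_out:
  plan:
    - [[0.012,0.06,0],0,1]
    - [[0.024,0.12,0],0,1]
    - [[0.036,0.18,0],0,1]
    - [[0.05,0.24,0],0,1]
    - [[0.06,0.3,0],0,1]
    - [[0.075,0.37,0],0,1]
    - [[0.09,0.43,0],0,1]
    - [[0.1,0.49,0],0,1]

```text
time: 13.2
tcp_pos: [0.4959, -0.0648, 0.0549]
tool_rot: [0.317, 3.124, -0.001]
ft_force: [-0.7, -3.5, 2.6]
gripper_width: 0.0004
grip_force: 1.7
```

Call:
carry_out:
  plan:
    - [[0.004,0.015,0],0,1]
    - [[0.007,0.03,0],0,1]
    - [[0.01,0.045,0],0,1]
    - [[0.013,0.06,0],0,1]
    - [[0.013,0.06,0],0,1]
    - [[0.013,0.06,0],0,1]
    - [[0.013,0.06,0],0,1]
    - [[0.013,0.06,0],0,1]

```text
time: 14.0
tcp_pos: [0.4966, -0.0601, 0.0545]
tool_rot: [0.318, 3.125, 0.0]
ft_force: [0.9, -1.7, 1.3]
gripper_width: 0.0006
grip_force: 0.9
```

Still sliding. Creeping on until the force shows the stop.

Call:
carry_out:
  plan:
    - [[0.002,0.01,0],0,1]
    - [[0.004,0.02,0],0,1]
    - [[0.006,0.03,0],0,1]
    - [[0.008,0.04,0],0,1]
    - [[0.008,0.04,0],0,1]
    - [[0.008,0.04,0],0,1]
    - [[0.008,0.04,0],0,1]
    - [[0.008,0.04,0],0,1]

```text
time: 14.8
tcp_pos: [0.4971, -0.0568, 0.0545]
tool_rot: [0.318, 3.125, 0.0]
ft_force: [1.4, -2.0, -0.2]
gripper_width: 0.0008
grip_force: 1.0
```

Call:
carry_out:
  plan:
    - [[0.002,0.01,0],0,1]
    - [[0.004,0.02,0],0,1]
    - [[0.006,0.03,0],0,1]
    - [[0.008,0.04,0],0,1]
    - [[0.008,0.04,0],0,1]
    - [[0.008,0.04,0],0,1]
    - [[0.008,0.04,0],0,1]
    - [[0.008,0.04,0],0,1]

```text
time: 15.6
tcp_pos: [0.4977, -0.0536, 0.0546]
tool_rot: [-0.318, -3.125, -0.0]
ft_force: [0.9, -1.4, 0.8]
gripper_width: 0.0006
grip_force: 1.0
```

Call:
carry_out:
  plan:
    - [[0.002,0.01,0],0,1]
    - [[0.004,0.02,0],0,1]
    - [[0.006,0.03,0],0,1]
    - [[0.006,0.03,0],0,1]
    - [[0.006,0.03,0],0,1]
    - [[0.006,0.03,0],0,1]
    - [[0.006,0.03,0],0,1]
    - [[0.006,0.03,0],0,1]

```text
time: 16.4
tcp_pos: [0.498, -0.0519, 0.0546]
tool_rot: [-0.316, -3.125, 0.002]
ft_force: [-0.5, -5.8, 0.0]
gripper_width: 0.0005
grip_force: 3.0
```

Call:
carry_out:
  plan:
    - [[0.002,0.01,0],0,1]
    - [[0.004,0.02,0],0,1]
    - [[0.006,0.03,0],0,1]
    - [[0.006,0.03,0],0,1]
    - [[0.006,0.03,0],0,1]
    - [[0.006,0.03,0],0,1]
    - [[0.006,0.03,0],0,1]
    - [[0.006,0.03,0],0,1]

```text
time: 17.2
tcp_pos: [0.4981, -0.0517, 0.0546]
tool_rot: [-0.313, -3.125, 0.007]
ft_force: [-4.0, -15.4, 0.5]
gripper_width: 0.0005
grip_force: 7.8
```

Motion has stopped with force at 16 N, like the end stop. I'll back off, rise and look to check that it is fully home.

Call:
carry_out:
  plan:
    - [[-0.02,-0.1,0],0,1]
    - [[-0.05,-0.25,0],0,1]
    - [[-0.07,-0.35,0],0,1]
    - [[-0.07,-0.35,0.2],0,1]
    - [[-0.07,-0.35,0.4],0,1]
    - [[-0.07,-0.35,0.6],0,1]
    - [[-0.07,-0.35,0.8],0,1]
    - [[-0.07,-0.35,1],0,1]

```text
time: 18.0
tcp_pos: [0.4925, -0.0767, 0.135]
tool_rot: [-0.318, -3.124, -0.001]
ft_force: [-0.1, 0.0, -0.7]
gripper_width: 0.0004
grip_force: 0.0
```

Call:
carry_out:
  plan:
    - [[0,-0.12,0.12],0,1]
    - [[0,-0.25,0.25],0,1]
    - [[0,-0.37,0.37],0,1]
    - [[0,-0.5,0.5],0,1]
    - [[0,-0.62,0.62],0,1]
    - [[0,-0.75,0.75],0,1]
    - [[0,-0.87,0.87],0,1]
    - [[0,-1,1],0,1]

```text
time: 18.8
tcp_pos: [0.493, -0.1577, 0.2153]
tool_rot: [-0.318, -3.125, -0.0]
ft_force: [-0.6, -0.5, -0.4]
gripper_width: 0.0007
grip_force: 0.0
```

Call:
carry_out:
  plan:
    - [[0,-0.12,0.06],0,1]
    - [[0,-0.25,0.12],0,1]
    - [[0,-0.37,0.2],0,1]
    - [[0,-0.5,0.25],0,1]
    - [[0,-0.62,0.3],0,1]
    - [[0,-0.75,0.35],0,1]
    - [[0,-0.87,0.4],0,1]
    - [[0,-1,0.4],0,1]

```text
time: 19.6
tcp_pos: [0.4934, -0.2379, 0.2471]
tool_rot: [0.317, 3.125, -0.001]
ft_force: [-1.0, -0.9, 0.5]
gripper_width: 0.0003
grip_force: 0.0
```

```bash
python3 - <<'E'
from workcell import *
import cv2
i=get_image("top")[170:260,260:385]; j=get_image("scene")[160:270,300:410]
cv2.imwrite("pics/c6.png",cv2.hconcat([cv2.resize(i,(500,360),interpolation=cv2.INTER_CUBIC),cv2.resize(j,(300,300),interpolation=cv2.INTER_CUBIC)[:,:].copy() if 0 else cv2.copyMakeBorder(cv2.resize(j,(300,300),interpolation=cv2.INTER_CUBIC),0,60,0,0,0)]))
E
```

```text
(no output)
```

View pics/c6.png

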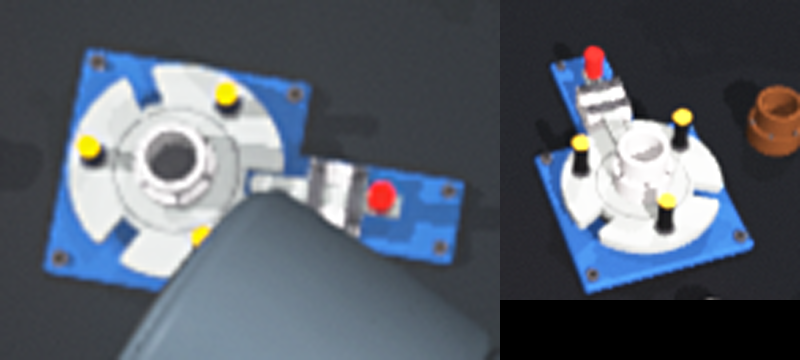

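The bar lies in the notch, with its nose at about (250,183) near the bottom and the knob at (381,197). The seal is still seated. Checking the travel in numbers.

```bash
python3 - <<'E'
from workcell import *
from h import *
import cv2
c=camera_model("top"); ax=np.array([.5306,.1154])
k=ray(c,(381.5/4-.5+260,197.5/4-.5+170),.075); print(k,np.linalg.norm(k-ax))
im=get_image("top"); a=cv2.imread("pics/top0.png")
f=lambda i,x:[np.round(np.array(np.nonzero(cv2.inRange(i[200:245,345:385],(0,0,150),(70,70,255)))[::-1]).mean(1)+(345,200),2)]
for i in(a,im):
    p=f(i,0)[0]; w=ray(c,p,.07); print(p,w,np.linalg.norm(w-ax))
E
```

```text
[ 0.49835293 -0.03415407] 0.15299115655112866
[365.63 220.83] [ 0.49233075 -0.06536572] 0.1847722429680711
[354.84 218.97] [ 0.49892503 -0.03429398] 0.1530084630347958
```

The knob is 153 mm from the axis (154 expected when home) and it moved about 32 mm from a start of about 4 mm. The bar is home, the arm is clear of everything, and no bystander was approached.

```bash
python3 -c "
from workcell import *
print(hand_in())"
```

```text
the job is handed in; nothing more can be done
None
```

The turntable is locked: I turned the disc about 29° clockwise by a peg and pushed the bar home into the notch. The seal is still seated, the flange, spray can and spanner were not touched, and the job was handed in at about 20 s.

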